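# Lay a turned leg on the sloping finishing rail

## Robot

A 7-joint arm with a two-finger parallel gripper is mounted at the origin on the work surface. World frame = base frame: x ahead of the robot, y to its left, z up, the work surface at z = 0. Lengths are in m, angles in rad, forces in N, time in s.
With the tool pointing down it reaches from about 0.425 to 0.925 m from the base axis. Payload 6.8 kg.
Tool frame: the origin (TCP) lies midway between the tips of the shut fingers; the grasp point (between the pads) lies 19 mm behind it (bot.pinch_z is the distance from the TCP to the grasp point, in m); z points along the fingers, y is the line along which they close (so a half turn about z gives the same grasp; the last joint's range is limited). The gripper opens to 85 mm and grips with 20 to 120 N. Pads are 22 mm wide; open, the fingers measure 114 mm over their backs; the gripper's body (76 mm by 85 mm) begins 54 mm behind the grasp point. The pads swing forward as they close: fully open they stand 13 mm farther back than shut.
Start: joints at [-1.378, 0.477, 0.022, 1.555, -0.011, 1.109, -0.083], TCP at [0.2, 0.645, 0.231] pointing down, gripper open.
Joint ranges: [-2.96, 2.96], [-0.34, 2.1], [-1.41, 1.46], [0.24, 2.44], [-1.37, 4.51], [0.17, 1.92], [-2.96, 2.96]. Speed limits (rad/s): [2.39, 2.39, 3.14, 3.14, 3.14, 3.14, 3.14].

## Interface

Orientations are given as a unit quaternion [w, x, y, z].
In Python, from station import bot, imaging gives the robot as it stands. The module is installed in compiled form; this text tells all that it offers.
- The arm moves only by the tool carry_out, never from a script. Its argument "targets" is a list of rows, each a list of 5 numbers: the shift along the tool's x, y, z in cm, then the turn about the tool's z in degrees, then the opening, from -1 (shut) to 1 (fully open). In form: [[x, y, z, yaw, gripper], ...]. A call has 1 to 12 rows; each row shifts and turns the commanded pose from where the row before left it, along the tool's axes as they then stand; what a row does not reach is not made up. A row lasts 1/10 s, in which the tool goes at most 50 mm and 8.59 degrees, less where a joint would pass 70% of its speed; a pose out of reach is approached as far as the arm can. A call is refused whole if a number of a shift passes 5 or a number of a turn 8.59, either way. A call with a gripper value outside its range is refused whole. The fingers move at their own pace and stop on an object; "force" is the grip in N (left out, the last holds). Time passes only in rows, so rows that do not move let the fingers close. It gives the time, the measured TCP pose, the force, the opening and the grip force at its end, in the units of the state.
- bot.get_obs(): the state, without advancing time (a new reading comes with each control period).
- imaging.read_camera(name): name is "side" or "top"; returns the picture (480x640x3 uint8, red, green, blue); there is no depth.
- imaging.calibration(name): a dict with "fx", "fy", "cx", "cy" (pixels), "extrinsics" (4x4, takes a point from world to camera coordinates). Camera axes: x right, y up, looking along -z (the intrinsics and any distortion apply to the point x, -y, -z); pixel columns grow to the right and rows downward; lengths in m; the calibration is good to about 2 mm. A picture is of the moment at which its call begins. calibration takes no time and is no camera call.
- bot.hand_in(): hands the job in; it is judged then, once.
The state is a dict: "t": time; "q": joint angles; "joint_vel": joint speeds; "joint_torque": joint torques, N m; "eef_pos": TCP position; "tool_rot": TCP orientation; "contact_force": force on the tool from outside, world axes, zero at the start; "torque": the same for the moment, N m; "gripper_width": opening from 0.0 (shut) to 1.0 (fully open); "grasp_force": force on a finger pad.
Only numpy, scipy, OpenCV 4.12 (cv2) and the standard library are available. Lean on these libraries where they do the work, as an engineer would, in place of code of your own. Each camera call takes 0.05 s, during which the arm holds its last target. There are 200 camera calls.

## Task

First clear the offcut off the sloping rail of the finishing stand into the offcut bin. Then lay the turned leg along the narrow rail, square block downhill and fully home against the foot stop, centred and in line with the rail, and let go so that it rests there; set it down and push it home gently. Do not disturb the other things on the bench.

Things in the scene. Friction and masses are not known exactly. Their poses are not given: they have to be found in the camera images.
- stand: Fixed wooden finishing stand. Origin at bench height below the rail's foot; x horizontal, to the rail's high end; z up. Base board 18 mm thick, x -40 to 190, y -120 to 120 mm. 22 mm square posts at x 60, y +/-105 mm carry a 16 mm thick tie bar along y, axis at x 60, 315 mm above the bench, over the rail's middle: a gripper held vertical over the rail would hit it.
- rail: The stand's narrow sloping bar, 30 mm wide, 24 thick, climbing at 25 degrees away from the robot. Origin on the middle of its top surface, at the uphill face of the foot stop, 100 mm above the bench; x uphill along it, y across, z square to its top. Top runs x 0 to 202 mm; foot stop x -14 to 0, rail-wide, 16 mm proud. Fingers can pass down both sides.
- leg: Turned wooden furniture leg, 170 mm long, on the bench beside the stand. Origin on its underside at mid-length; x along it to the round foot, z up. Square block 36 x 36 mm at x -85 to -25; waist 22 to 32 mm diameter at -25 to 60; bun foot 36 mm diameter at 60 to 85. Its axis is 18 mm above the underside, centre of mass near x -15 mm. About 150 g.
- leg_butt (a point): Centre of the flat end face of the leg's square block.
- leg_tip (a point): Centre of the end face of the leg's round bun foot.
- offcut: Chunky stepped wooden offcut on the rail just above the foot stop, tilted with the rail. Origin at the centre of its underside, x along its length (uphill as it lies), z square to its underside. 64 mm long, 40 wide (y), 20 thick; from x -8 to 32 mm a step makes it 34 thick. About 60 g.
- bin: Open plywood offcut bin, fixed, 170 x 170 mm outside, 70 mm tall, walls and floor 6 mm. Origin at the centre of its underside.
- jar: Bystander: amber glass jar with white lid, 72 mm diameter, 110 mm tall. Origin at the centre of its underside.
- tin: Bystander: steel tin, 80 mm diameter, 100 mm tall. Origin at the centre of its underside.
- blank: Bystander: rough square wooden blank, a plain 150 x 40 x 40 mm bar lying along its own x, not yet turned. Origin at the centre of its underside.
- mallet: Bystander: dark wooden carver's mallet standing on its head, 84 mm diameter, 200 mm tall. Origin at the centre of its underside.
- sander: Bystander: cork sanding block 90 x 50 x 30 mm. Origin at the centre of its underside.
- bowl: Bystander: wooden bowl, 130 mm diameter, 50 mm tall. Origin at the centre of its underside.
- brush: Bystander: hand brush with wooden handle, lying on the bench.

How it is judged:
On the way, in this order (a step that is already met when the one before it is completed fails the run):
1. the offcut lies in the bin (x of offcut in the frame of bin between -0.08 and 0.08 m and y of offcut in the frame of bin between -0.08 and 0.08 m and z of offcut in the frame of bin between 0 and 0.065 m and linear speed of offcut below 0.02 m/s), for 0.2 s.
2. the leg lies on the rail, square block against the foot stop (x of leg_butt in the frame of rail between -0.004 and 0.004 m and y of leg_butt in the frame of rail between -0.009 and 0.009 m and z of leg_butt in the frame of rail between 0.014 and 0.022 m and y of leg_tip in the frame of rail between -0.012 and 0.012 m and z of leg_tip in the frame of rail between 0.013 and 0.023 m), for 0.2 s.
At the end, for the whole second after the job is handed in: Leg at rest on the rail: block end within 4 mm of the foot stop, 9 mm of the centre line, its centre 14-22 mm above the rail; bun end within 12 mm of the centre line, its centre 13-23 mm above. Offcut at rest in the bin: origin within 80 mm of its centre in x and y, 0-65 mm up (all of step 1 and all of step 2 and linear speed of leg below 0.02 m/s); the robot touches nothing.
It fails at once if the leg is pressed on the stand with more than 150 N, or dropped or knocked against it at over 0.25 m/s (contact force between leg and stand above 150 N or (contact force between leg and stand above 2 N and linear speed of leg above 0.25 m/s)).
It fails at once if a bystander is moved by more than 30 mm (distance of any of jar, tin, blank, mallet, sander, bowl, brush from where it was at the start of the episode above 0.03 m).
It also fails if it takes over 64 s, if anything falls off the work surface, if the arm or the gripper's body presses on something with over 40 N, if the wrist force passes 120 N, or if a joint passes its speed limit or range.

## Working session

There is one attempt and no reset: what is moved stays moved. The work goes in short steps, Python scripts to look and compute and a tool call to move; the robot and the scene stay as the last step left them, time stands still between calls to the robot, and variables do not carry over. Pictures are saved under pics/ and viewed, at most 10 in all, crops included, and the job is handed in when it is done.

Besides the shell and the picture viewer there is one more tool, called after ">>>" as a command line: name --pt "numbers of a row" for each row, then --argument value for the rest. carry_out: Moves the arm, as the interface text tells. Its arguments: {"type":"object","properties":{"targets":{"type":"array"},"force":{"type":"number"}},"required":["targets"]}

```bash
mkdir -p pics
cat > snap.py <<'E'
import sys,cv2,json,numpy as np
from station import bot, imaging
for n in ("top","side"):
    im=imaging.read_camera(n); cv2.imwrite(f"pics/{n}_{sys.argv[1]}.png",im[:,:,::-1])
    if sys.argv[1]=="0":
        c=imaging.calibration(n); print(n,{k:np.round(v,4).tolist() for k,v in c.items()})
o=bot.get_obs(); print({k:np.round(o[k],3).tolist() for k in ("t","q","eef_pos","tool_rot","contact_force","gripper_width","grasp_force")}, bot.pinch_z)
E
python3 snap.py 0
```

```text
top {'fx': 468.5291, 'fy': 468.5291, 'cx': 327.7882, 'cy': 241.5367, 'extrinsics': [[0.0048, -1.0, -0.0013, -0.0023], [0.98, 0.0045, 0.1989, -0.5817], [-0.1989, -0.0022, 0.98, -1.331], [0.0, 0.0, 0.0, 1.0]]}
side {'fx': 481.4939, 'fy': 481.4939, 'cx': 314.2323, 'cy': 237.2744, 'extrinsics': [[0.8972, -0.4417, 0.0028, -0.5287], [0.3395, 0.6937, 0.6352, -0.2566], [-0.2825, -0.5689, 0.7723, -1.3214], [0.0, 0.0, 0.0, 1.0]]}
{'t': 0.1, 'q': [-1.378, 0.478, 0.022, 1.556, -0.012, 1.109, -0.083], 'eef_pos': [0.2, 0.644, 0.23], 'tool_rot': [-0.0, 0.15, 0.989, -0.001], 'contact_force': [0.533, -0.44, -0.562], 'gripper_width': 1.002, 'grasp_force': 0.0} 0.0187
```

View pics/top_0.png

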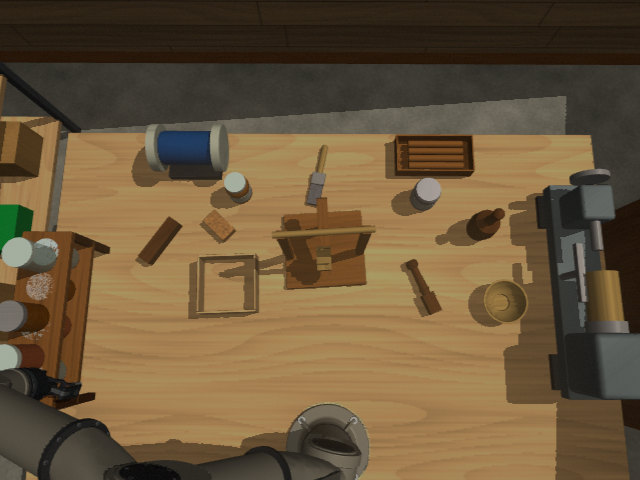

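View pics/side_0.png

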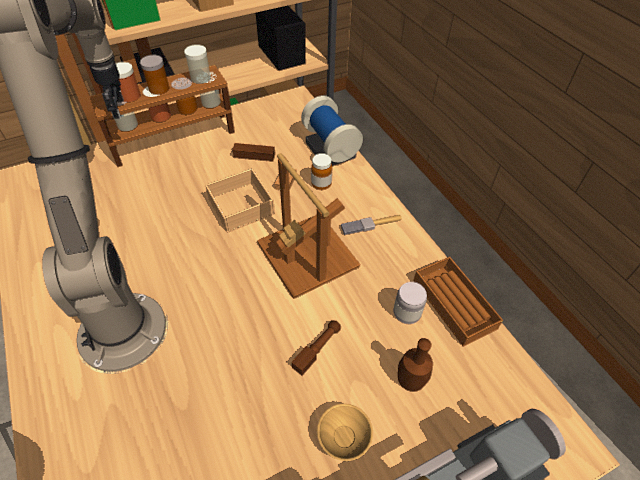

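The top view shows the stand at about (325,250), the offcut at (324,260), the bin at (227,285) and the leg from its block at (432,305) to its foot at (409,264). The side view agrees. I'll zoom in on the stand and leg to get corner pixels.

Run:
```python
import cv2
a=cv2.imread("pics/top_0.png")[190:330,260:450]
cv2.imwrite("pics/c1.png",cv2.resize(a,None,fx=4,fy=4,interpolation=cv2.INTER_CUBIC))
a=cv2.imread("pics/side_0.png")[145:295,200:380]
cv2.imwrite("pics/c2.png",cv2.resize(a,None,fx=4,fy=4,interpolation=cv2.INTER_CUBIC))
```

```text
(no output)
```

View pics/c1.png

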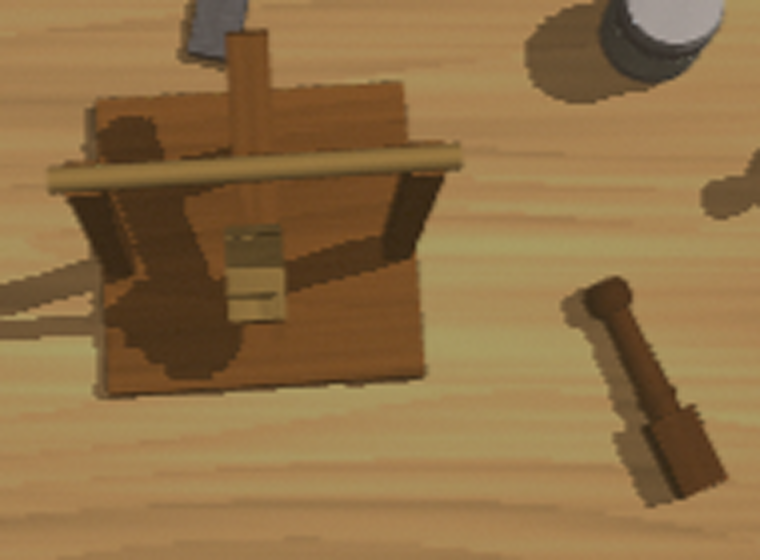

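View pics/c2.png

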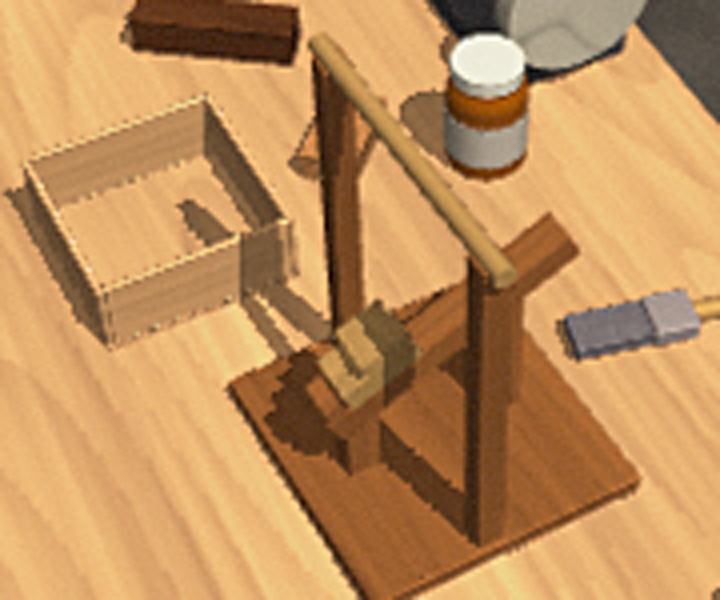

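The stand's base, rail end, offcut step and leg block corners are all clear in these crops. Top crop: base corners (105,393), (424,376), (404,82), (95,100), and leg block top (652,424)–(727,480). I'll turn these into poses.

```bash
cat > geo.py <<'E'
import numpy as np
from station import bot, imaging
def cal(n):
    c=imaging.calibration(n); return c,np.array(c["extrinsics"])
def proj(n,P):
    c,E=cal(n); p=np.atleast_2d(P)@E[:3,:3].T+E[:3,3]
    return np.c_[c["cx"]+c["fx"]*p[:,0]/-p[:,2], c["cy"]+c["fy"]*p[:,1]/p[:,2]]
def cast(n,uv,p0,nrm=(0,0,1)):
    c,E=cal(n); uv=np.atleast_2d(uv)
    d=np.c_[(uv[:,0]-c["cx"])/c["fx"],-(uv[:,1]-c["cy"])/c["fy"],-np.ones(len(uv))]@E[:3,:3]
    o=-E[:3,:3].T@E[:3,3]; nrm=np.array(nrm,float)
    return o+d*(((np.array(p0)-o)@nrm)/(d@nrm))[:,None]
T=lambda a:np.array(a)/4+[260,190]
S=lambda a:np.array(a)/4+[200,145]
E
cat > m1.py <<'E'
from geo import *
from scipy.optimize import least_squares
c,s=np.cos(np.radians(25)),np.sin(np.radians(25))
R2S=lambda r:np.array([r[0]*c-r[2]*s, r[1], .1+r[0]*s+r[2]*c])
top=[([-.04,.12,.018],(105,392)),([-.04,-.12,.018],(424,376)),([.19,-.12,.018],(404,82)),([.19,.12,.018],(95,100)),(R2S([.202,.015,0]),(227,32)),(R2S([.202,-.015,0]),(270,32))]
side=[([-.04,.12,.018],(232,383)),([.19,-.12,.018],(638,482)),(R2S([.202,.015,0]),(550,214)),(R2S([.202,-.015,0]),(579,246))]
def W(p,P): 
    a=p[2]; return np.array(P)@np.array([[np.cos(a),np.sin(a),0],[-np.sin(a),np.cos(a),0],[0,0,1]])+[p[0],p[1],0]
def res(p): 
    return np.concatenate([(proj("top",W(p,[x[0] for x in top]))-T([x[1] for x in top])).ravel(),(proj("side",W(p,[x[0] for x in side]))-S([x[1] for x in side])).ravel()])
r=least_squares(res,[.6,0,0]); p=r.x
print("stand",p[:2].round(4),np.degrees(p[2]).round(2),"res px",r.fun.round(1))
np.save("stand.npy",p)
# offcut on rail plane
n=W(p,[[-s,0,c]])[0]-[p[0],p[1],0]
def rail(q): # world->rail
    a=p[2]; d=np.array(q)-[p[0],p[1],.1]; x=d[...,0]*np.cos(a)+d[...,1]*np.sin(a); y=-d[...,0]*np.sin(a)+d[...,1]*np.cos(a)
    return np.stack([x*c+d[...,2]*s,y,-x*s+d[...,2]*c],-1)
q=lambda h: W(p,[R2S([0,0,h])])[0]
print("offcut low end top, rail frame\n",rail(cast("top",T([(229,322),(285,318)]),q(.02),n)).round(4))
print("offcut high end top(34)\n",rail(cast("top",T([(226,229),(283,226)]),q(.034),n)).round(4))
# leg
L=cast("top",T([(652,424),(697,404),(727,480),(686,498)]),[0,0,.036]); print("block\n",L.round(4), np.linalg.norm(np.diff(L,axis=0),axis=1).round(4))
b=cast("top",T([(609,299)]),[0,0,.018]); print("bun",b.round(4))
butt=(L[2]+L[3])/2; nk=(L[0]+L[1])/2; d=nk-butt
print("butt",butt.round(4),"yaw block",np.degrees(np.arctan2(d[1],d[0])).round(1),"yaw to bun",np.degrees(np.arctan2(*(b[0]-butt)[1::-1])).round(1),np.linalg.norm((b[0]-butt)[:2]))
# bin rim
B=cast("top",[(197,255),(257,254),(258,313),(197,317)],[0,0,.07]); print("bin\n",B.round(4),B.mean(0).round(4))
E
python3 m1.py
```

```text
stand [0.4946 0.0053] 3.02 res px [ 0.4 -0.3  0.7 -0.2  0.9 -0.7  0.6 -1.6  0.4  0.3  0.6 -0.2 -1.6 -1.
  0.5 -0.5 -0.4  0.  -2.3 -1.3]
offcut low end top, rail frame
 [[ 0.0018  0.0245  0.02  ]
 [ 0.0028 -0.0147  0.02  ]]
offcut high end top(34)
 [[ 0.0725  0.0231  0.034 ]
 [ 0.0727 -0.016   0.034 ]]
block
 [[ 0.4239 -0.2806  0.036 ]
 [ 0.4388 -0.3143  0.036 ]
 [ 0.3833 -0.334   0.036 ]
 [ 0.3701 -0.3035  0.036 ]] [0.0368 0.0589 0.0332]
bun [[ 0.5195 -0.2551  0.018 ]]
butt [ 0.3767 -0.3188  0.036 ] yaw block 21.3 yaw to bun 24.0 0.15630835561285988
bin
 [[0.5374 0.3827 0.07  ]
 [0.5412 0.2073 0.07  ]
 [0.3704 0.1985 0.07  ]
 [0.3583 0.3719 0.07  ]] [0.4519 0.2901 0.07  ]
```

```bash
cat > plan.py <<'E'
# usage: plan.py x y z yaw_deg  -> world target; prints turn (deg, tool z) and shift (cm) in current axes and in axes after the turn
import sys,numpy as np
from station import bot
from scipy.spatial.transform import Rotation as Ro
o=bot.get_obs(); w,x,y,z=o["tool_rot"]; R=Ro.from_quat([x,y,z,w]).as_matrix()
cur=np.degrees(np.arctan2(R[1,0],R[0,0])); t=np.array(sys.argv[1:5],float)
turn=-((t[3]-cur+180)%360-180); d=(t[:3]-o["eef_pos"])*100
R2=R@Ro.from_euler("z",turn,degrees=True).as_matrix()
print("yaw",cur.round(2),"turn",turn.round(2),"shift now",(R.T@d).round(2),"shift after turn",(R2.T@d).round(2), "tcp",np.round(o["eef_pos"],4), "tilt",R[:,2].round(3),"q7",round(o["q"][6],2))
E
python3 plan.py .43 .0095 .30 3
```

```text
yaw 162.77 turn 159.77 shift now [-40.78 -53.82  -6.87] shift after turn [19.66 64.6  -6.87] tcp [0.1998 0.6442 0.2304] tilt [-0.    -0.002 -1.   ] q7 -0.08
```

>>> carry_out --pt "0 0 -0.6 8.4 1" --pt "0 0 -0.6 8.4 1" --pt "0 0 -0.6 8.4 1" --pt "0 0 -0.6 8.4 1" --pt "0 0 -0.6 8.4 1" --pt "0 0 -0.6 8.4 1" --pt "0 0 -0.6 8.4 1" --pt "0 0 -0.6 8.4 1" --pt "0 0 -0.6 8.4 1" --pt "0 0 -0.6 8.4 1" --pt "0 0 -0.6 8.4 1" --pt "0 0 -0.3 8.4 1" --force 40

```text
t: 1.3
eef_pos: [0.1999, 0.6447, 0.3004]
tool_rot: [0.0, 0.859, 0.512, -0.0]
contact_force: [-0.4, -0.9, 0.1]
gripper_width: 1.0
grasp_force: 0.0
```

>>> carry_out --pt "0 0 0 8.4 1" --pt "0 0 0 8.4 1" --pt "0 0 0 8.4 1" --pt "0 0 0 8.4 1" --pt "0 0 0 8.4 1" --pt "0 0 0 8.4 1" --pt "0 0 0 8.4 1" --pt "0 0 0 0.2 1" --pt "0 0 0 0 1"

```text
t: 2.2
eef_pos: [0.1998, 0.6446, 0.2999]
tool_rot: [0.0, 1.0, 0.028, -0.0]
contact_force: [0.2, 0.1, 0.0]
gripper_width: 1.001
grasp_force: 0.0
```

```bash
python3 plan.py .43 .0095 .30 3
```

```text
yaw 3.19 turn 0.19 shift now [1.946e+01 6.469e+01 4.000e-02] shift after turn [1.967e+01 6.462e+01 4.000e-02] tcp [0.1998 0.6446 0.2999] tilt [ 0.    -0.001 -1.   ] q7 -2.63
```

>>> carry_out --pt "1.4 4.6 0 0 1" --pt "1.4 4.6 0 0 1" --pt "1.4 4.6 0 0 1" --pt "1.4 4.6 0 0 1" --pt "1.4 4.6 0 0 1" --pt "1.4 4.6 0 0 1" --pt "1.4 4.6 0 0 1" --pt "1.4 4.6 0 0 1" --pt "1.4 4.6 0 0 1" --pt "1.4 4.6 0 0 1" --pt "1.4 4.6 0 0 1" --pt "1.4 4.6 0 0 1"

```text
t: 3.4
eef_pos: [0.3967, 0.1, 0.3004]
tool_rot: [-0.001, 1.0, 0.028, 0.0]
contact_force: [0.7, -0.1, 1.4]
gripper_width: 0.999
grasp_force: 0.0
```

>>> carry_out --pt "1.4 4.6 0 0 1" --pt "1.3 4.8 0 0 1" --pt "0 0 0 0 1" --pt "0 0 0 0 1" --pt "0 0 0 0 1"

```text
t: 3.9
eef_pos: [0.4279, 0.0106, 0.3003]
tool_rot: [-0.0, 1.0, 0.027, 0.0]
contact_force: [-0.5, 0.0, -0.2]
gripper_width: 1.002
grasp_force: 0.0
```

```bash
python3 plan.py .4984 .0095 .09 3; python3 snap.py 1
```

```text
yaw 3.14 turn 0.14 shift now [ 7.03  0.51 21.04] shift after turn [ 7.03  0.49 21.04] tcp [0.4279 0.0106 0.3003] tilt [ 0.  0. -1.] q7 -1.94
{'t': 4.0, 'q': [-1.479, -0.255, 1.167, 2.068, 0.253, 1.187, -1.936], 'eef_pos': [0.428, 0.011, 0.3], 'tool_rot': [0.0, 1.0, 0.028, 0.0], 'contact_force': [0.146, -0.206, -0.104], 'gripper_width': 1.003, 'grasp_force': 0.0} 0.0187
```

View pics/side_1.png

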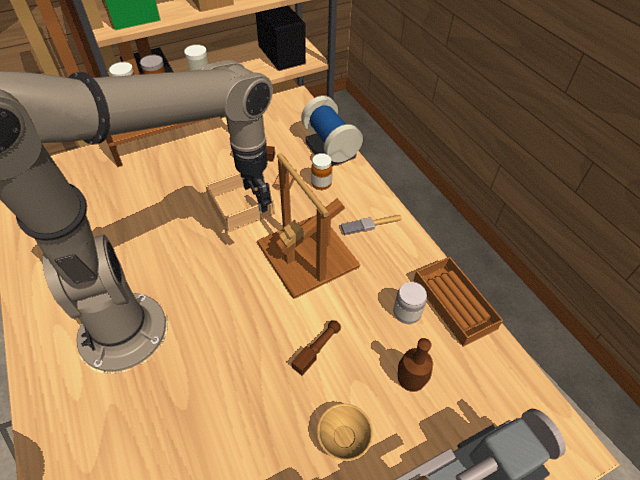

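The arm is over the front of the stand, with the gripper at about (262,195), clear of the tie bar. The leg and bystanders haven't moved. I'll go down in front of the stand, then forward.

>>> carry_out --pt "0 0.1 2 0 1" --pt "0 0 3 0 1" --pt "0 0 3 0 1" --pt "0 0 3 0 1" --pt "0 0 3 0 1" --pt "0 0 3 0 1" --pt "0 0 2.5 0 1" --pt "0 0 1.5 0 1" --pt "0 0 0 0 1" --pt "0 0 0 0 1"

```text
t: 5.0
eef_pos: [0.3742, 0.0079, 0.1469]
tool_rot: [0.0, 0.999, 0.026, 0.025]
contact_force: [0.3, 0.3, 0.5]
gripper_width: 0.999
grasp_force: 0.0
```

```bash
python3 plan.py .496 .0095 .09 3; python3 -c "
from station import bot;print([round(v,2) for v in bot.get_obs()['q']])"
```

```text
yaw 3.01 turn 0.01 shift now [11.87  0.47  6.28] shift after turn [11.87  0.47  6.28] tcp [0.3742 0.0079 0.1469] tilt [ 0.049  0.001 -0.999] q7 -2.17
[np.float64(-1.76), np.float64(-0.34), np.float64(1.45), np.float64(2.39), np.float64(0.49), np.float64(0.8), np.float64(-2.17)]
```

>>> carry_out --pt "1 0 -4 0 1" --pt "1 0 -4 0 1" --pt "1 1 -4 0 1" --pt "1 3 -3 0 1" --pt "1 4.5 0 0 1" --pt "0 4.5 0 0 1" --pt "0 4.5 0 0 1" --pt "0 4.5 0 0 1" --pt "0 4.5 0 0 1" --pt "0 4.5 0 0 1" --pt "0 4.5 0 0 1" --pt "0 4.5 0 0 1"

```text
t: 6.2
eef_pos: [0.3849, -0.3495, 0.3332]
tool_rot: [0.019, 0.998, 0.025, 0.046]
contact_force: [0.3, -0.6, 0.1]
gripper_width: 0.998
grasp_force: 0.0
```

```bash
cat > st.py <<'E'
from station import bot
import numpy as np
o=bot.get_obs();print({k:np.round(o[k],3).tolist() for k in ("t","q","eef_pos","tool_rot","contact_force","gripper_width","grasp_force")})
E
python3 st.py; python3 plan.py .43 0 .3 3
```

```text
{'t': 6.2, 'q': [-1.033, -0.337, 1.454, 1.906, 0.353, 1.193, -1.206], 'eef_pos': [0.385, -0.35, 0.333], 'tool_rot': [0.019, 0.998, 0.025, 0.046], 'contact_force': [0.344, -0.62, 0.09], 'gripper_width': 0.998, 'grasp_force': 0.0}
yaw 3.01 turn 0.01 shift now [  6.01 -34.79   2.47] shift after turn [  6.   -34.8    2.47] tcp [ 0.3849 -0.3495  0.3332] tilt [ 0.093 -0.036 -0.995] q7 -1.21
```

>>> carry_out --pt "1.5 4 0 0 1" --pt "1.5 4 0 0 1" --pt "1.5 4 0 0 1" --pt "1.5 4 0 0 1" --pt "1.5 4 0 0 1" --pt "1.5 2 0 0 1" --pt "1.5 -2 0 0 1" --pt "0 -4.5 0 0 1" --pt "-1 -4.5 0 0 1" --pt "-1 -4.5 0 0 1" --pt "-1 -4.5 0 0 1" --pt "-1 -4.5 0 0 1"

```text
t: 7.4
eef_pos: [0.3472, -0.2029, 0.3738]
tool_rot: [0.068, 0.994, 0.025, 0.085]
contact_force: [0.9, 0.1, 2.3]
gripper_width: 0.999
grasp_force: 0.0
```

```bash
python3 st.py; python3 plan.py .43 0 .3 3
```

```text
{'t': 7.4, 'q': [-0.252, -0.33, 0.423, 2.094, 0.256, 1.166, -1.436], 'eef_pos': [0.347, -0.203, 0.374], 'tool_rot': [0.068, 0.994, 0.025, 0.085], 'contact_force': [0.854, 0.102, 2.277], 'gripper_width': 0.999, 'grasp_force': 0.0}
yaw 3.55 turn 0.55 shift now [  8.17 -20.79   5.98] shift after turn [  7.97 -20.87   5.98] tcp [ 0.3472 -0.2029  0.3738] tilt [ 0.172 -0.131 -0.976] q7 -1.44
```

>>> carry_out --pt "2 -4 2 0 1" --pt "2 -4 2 0 1" --pt "2 -4 1.5 0 1" --pt "2 -4 0 0 1" --pt "0 0 0 0 1" --pt "0 0 0 0 1"

```text
t: 8.0
eef_pos: [0.43, -0.0486, 0.3111]
tool_rot: [0.068, 0.994, 0.026, 0.084]
contact_force: [-0.6, -0.1, 0.6]
gripper_width: 1.0
grasp_force: 0.0
```

```bash
python3 st.py; python3 plan.py .43 0 .3 3
```

```text
{'t': 8.0, 'q': [-0.375, -0.132, 0.201, 2.121, 0.22, 1.012, -1.796], 'eef_pos': [0.43, -0.049, 0.311], 'tool_rot': [0.068, 0.994, 0.026, 0.084], 'contact_force': [-0.572, -0.089, 0.552], 'gripper_width': 1.0, 'grasp_force': 0.0}
yaw 3.63 turn 0.63 shift now [ 0.12 -4.96  0.45] shift after turn [ 0.07 -4.96  0.45] tcp [ 0.43   -0.0486  0.3111] tilt [ 0.171 -0.131 -0.976] q7 -1.8
```

>>> carry_out --pt "0.3 -3.8 -0.6 -3 1" --pt "0.3 -3.8 -0.6 -3 1" --pt "0.3 -3.8 -0.6 -3 1" --pt "0.3 -3.8 -0.6 -3 1" --pt "-1.5 -3.8 -0.6 0 1" --pt "-1.5 -3.8 -0.6 0 1" --pt "-1.5 -3.8 -0.6 0 1" --pt "-1.5 -3.8 -0.6 -5 1" --pt "-1.5 -3 -0.6 -8 1" --pt "-1 -3 -0.6 -8 1" --pt "0 -3 -0.6 -8 1" --pt "0 -3 -0.6 -8 1"

```text
t: 9.2
eef_pos: [0.235, 0.3288, 0.3005]
tool_rot: [0.098, 0.894, 0.435, 0.049]
contact_force: [0.9, 0.7, -0.6]
gripper_width: 1.003
grasp_force: 0.0
```

```bash
python3 st.py; python3 plan.py .08 .45 .3 63
```

```text
{'t': 9.2, 'q': [-0.881, -0.008, -0.386, 2.037, 0.218, 1.195, -2.019], 'eef_pos': [0.235, 0.329, 0.301], 'tool_rot': [0.098, 0.894, 0.435, 0.049], 'contact_force': [0.922, 0.716, -0.586], 'gripper_width': 1.003, 'grasp_force': 0.0}
yaw 51.99 turn -11.01 shift now [  0.   -19.22  -4.23] shift after turn [  3.68 -18.87  -4.23] tcp [0.235  0.3288 0.3005] tilt [ 0.173 -0.131 -0.976] q7 -2.02
```

>>> carry_out --pt "0 -4 -0.8 -5.5 1" --pt "0 -4 -0.8 -5.5 1" --pt "0.5 -4 -0.8 0 1" --pt "1 -4 -0.8 0 1" --pt "-2 0.5 0 0 1" --pt "-2 0.5 0 0 1" --pt "-2 0.5 0 0 1" --pt "-2 0.5 0 0 1"

```text
t: 10.0
eef_pos: [0.0844, 0.3457, 0.3038]
tool_rot: [0.102, 0.849, 0.517, 0.04]
contact_force: [-0.5, 0.5, 1.0]
gripper_width: 0.998
grasp_force: 0.0
```

```bash
python3 st.py; python3 plan.py .08 .40 .3 63
```

```text
{'t': 10.0, 'q': [-1.061, -0.048, -0.565, 2.063, 0.148, 1.265, -2.155], 'eef_pos': [0.084, 0.346, 0.304], 'tool_rot': [0.102, 0.849, 0.517, 0.04], 'contact_force': [-0.542, 0.473, 0.96], 'gripper_width': 0.998, 'grasp_force': 0.0}
yaw 62.43 turn -0.57 shift now [ 4.62 -2.88 -0.43] shift after turn [ 4.65 -2.84 -0.43] tcp [0.0844 0.3457 0.3038] tilt [ 0.173 -0.132 -0.976] q7 -2.16
```

>>> carry_out --pt "-2 0.5 -2 0 1" --pt "-2 0.5 -2 0 1" --pt "-2 0.5 -2 0 1" --pt "-2 0.5 -2 0 1" --pt "-2 0.5 -2 0 1"

```text
t: 10.5
eef_pos: [0.0425, 0.259, 0.4114]
tool_rot: [0.102, 0.849, 0.517, 0.04]
contact_force: [0.3, 0.7, -0.2]
gripper_width: 1.0
grasp_force: 0.0
```

```bash
python3 st.py; python3 plan.py .08 .40 .3 63
```

```text
{'t': 10.5, 'q': [-1.073, -0.321, -0.526, 2.013, 0.016, 1.541, -2.045], 'eef_pos': [0.042, 0.259, 0.411], 'tool_rot': [0.102, 0.849, 0.517, 0.04], 'contact_force': [0.335, 0.737, -0.19], 'gripper_width': 1.0, 'grasp_force': 0.0}
yaw 62.41 turn -0.59 shift now [14.64 -5.4   9.67] shift after turn [14.69 -5.25  9.67] tcp [0.0425 0.259  0.4114] tilt [ 0.173 -0.131 -0.976] q7 -2.05
```

>>> carry_out --pt "-1 0.3 -1 0 1" --pt "-1 0.3 -1 0 1" --pt "-1 0.3 -1 0 1" --pt "-1 0.3 -1 0 1"

```text
t: 10.9
eef_pos: [0.0279, 0.2429, 0.4467]
tool_rot: [0.106, 0.848, 0.518, 0.037]
contact_force: [-0.2, 0.6, 0.4]
gripper_width: 1.003
grasp_force: 0.0
```

```bash
python3 st.py; python3 plan.py .08 .40 .3 63
```

```text
{'t': 10.9, 'q': [-1.511, -0.337, -0.25, 1.974, 0.066, 1.666, -2.214], 'eef_pos': [0.028, 0.243, 0.447], 'tool_rot': [0.106, 0.848, 0.518, 0.037], 'contact_force': [-0.233, 0.582, 0.435], 'gripper_width': 1.003, 'grasp_force': 0.0}
yaw 62.48 turn -0.52 shift now [17.01 -5.62 12.97] shift after turn [17.06 -5.47 12.97] tcp [0.0279 0.2429 0.4467] tilt [ 0.173 -0.142 -0.975] q7 -2.21
```

>>> carry_out --pt "2.4 4.1 0.8 0 1" --pt "2.4 4.1 0.8 0 1" --pt "2.4 4.1 0.8 0 1" --pt "2.4 4.1 0.8 0 1" --pt "-3.9 3.4 0.6 0 1" --pt "-3.9 3.4 0.6 0 1" --pt "-3.9 3.4 0.6 0 1" --pt "-3.9 3.4 0.6 0 1" --pt "-3.9 3.4 0.6 0 1" --pt "-4.5 0.6 0 0 1" --pt "-4.5 0.6 0 0 1" --pt "-4.5 0.6 0 0 1"

```text
t: 12.1
eef_pos: [0.2983, 0.0164, 0.4294]
tool_rot: [0.091, 0.847, 0.522, -0.028]
contact_force: [1.0, -0.0, 0.6]
gripper_width: 1.004
grasp_force: 0.0
```

```bash
python3 st.py; python3 plan.py .20 -.156 .41 63
```

```text
{'t': 12.1, 'q': [-0.346, -0.337, -0.089, 2.01, 0.159, 1.502, -0.91], 'eef_pos': [0.298, 0.016, 0.429], 'tool_rot': [0.091, 0.847, 0.522, -0.028], 'contact_force': [1.048, -0.021, 0.555], 'gripper_width': 1.004, 'grasp_force': 0.0}
yaw 62.76 turn -0.24 shift now [-19.35  -1.44   4.6 ] shift after turn [-19.35  -1.52   4.6 ] tcp [0.2983 0.0164 0.4294] tilt [ 0.047 -0.183 -0.982] q7 -0.91
```

>>> carry_out --pt "-4.5 0 0 0 1" --pt "-4.5 0 0 0 1" --pt "-4.5 -0.5 0 0 1" --pt "-4.5 -1 0 0 1" --pt "-4.5 -1.5 0 0 1" --pt "-4 -2 0 0 1"

```text
t: 12.7
eef_pos: [0.2252, -0.2065, 0.4328]
tool_rot: [0.05, 0.849, 0.521, -0.068]
contact_force: [0.2, 0.1, 0.7]
gripper_width: 1.004
grasp_force: 0.0
```

```bash
python3 st.py; python3 plan.py .06 -.25 .43 63
```

```text
{'t': 12.7, 'q': [0.581, -0.337, -0.156, 1.999, 0.118, 1.469, -0.048], 'eef_pos': [0.225, -0.207, 0.433], 'tool_rot': [0.05, 0.849, 0.521, -0.068], 'contact_force': [0.17, 0.08, 0.73], 'gripper_width': 1.004, 'grasp_force': 0.0}
yaw 63.03 turn 0.03 shift now [-11.16 -12.78   2.  ] shift after turn [-11.17 -12.77   2.  ] tcp [ 0.2252 -0.2065  0.4328] tilt [-0.063 -0.155 -0.986] q7 -0.05
```

>>> carry_out --pt "-3 -3.5 0.3 0 1" --pt "-3 -3.5 0.3 0 1" --pt "-3 -3.5 0.3 0 1" --pt "-2.5 -3.8 0.3 0 1" --pt "-2 -4 0.3 0 1"

```text
t: 13.2
eef_pos: [0.0717, -0.2937, 0.4119]
tool_rot: [0.004, 0.849, 0.523, -0.069]
contact_force: [0.2, -1.5, -0.0]
gripper_width: 1.005
grasp_force: 0.0
```

```bash
python3 st.py; python3 plan.py .06 -.25 .43 63
```

```text
{'t': 13.2, 'q': [1.206, -0.337, -0.162, 2.041, 0.086, 1.421, 0.574], 'eef_pos': [0.072, -0.294, 0.412], 'tool_rot': [0.004, 0.849, 0.523, -0.069], 'contact_force': [0.201, -1.451, -0.003], 'gripper_width': 1.005, 'grasp_force': 0.0}
yaw 63.49 turn 0.49 shift now [ 3.14 -3.14 -2.01] shift after turn [ 3.11 -3.16 -2.01] tcp [ 0.0717 -0.2937  0.4119] tilt [-0.113 -0.08  -0.99 ] q7 0.57
```

>>> carry_out --pt "-1 -4.5 0 0 1" --pt "-0.5 -4.5 0 0 1" --pt "0 -4.5 0 0 1" --pt "0 -4.5 0 0 1" --pt "0 -4.5 0 0 1"

```text
t: 13.7
eef_pos: [-0.093, -0.2835, 0.4054]
tool_rot: [-0.026, 0.85, 0.524, -0.049]
contact_force: [0.2, 0.4, 0.1]
gripper_width: 0.999
grasp_force: 0.0
```

```bash
python3 st.py; python3 plan.py -.2 -.16 .43 63
```

```text
{'t': 13.7, 'q': [1.899, -0.337, -0.236, 2.049, 0.033, 1.403, 1.203], 'eef_pos': [-0.093, -0.283, 0.405], 'tool_rot': [-0.026, 0.85, 0.524, -0.049], 'contact_force': [0.225, 0.444, 0.141], 'gripper_width': 0.999, 'grasp_force': 0.0}
yaw 63.44 turn 0.44 shift now [  6.12 -15.29  -1.34] shift after turn [  6.   -15.33  -1.34] tcp [-0.093  -0.2835  0.4054] tilt [-0.111 -0.007 -0.994] q7 1.2
```

>>> carry_out --pt "1.5 -4.6 0 0 1" --pt "2.2 -4.6 0 0 1" --pt "2.8 -4.2 0 0 1" --pt "3.2 -3.5 0 0 1" --pt "3 -2 0 0 1"

```text
t: 14.2
eef_pos: [-0.1811, -0.2043, 0.3769]
tool_rot: [-0.06, 0.85, 0.523, -0.004]
contact_force: [0.7, 0.0, -0.3]
gripper_width: 0.997
grasp_force: 0.0
```

```bash
python3 st.py; python3 plan.py -.2 -.16 .43 63
```

```text
{'t': 14.2, 'q': [2.56, -0.337, -0.429, 2.097, -0.027, 1.397, 1.694], 'eef_pos': [-0.181, -0.204, 0.377], 'tool_rot': [-0.06, 0.85, 0.523, -0.004], 'contact_force': [0.699, 0.034, -0.294], 'gripper_width': 0.997, 'grasp_force': 0.0}
yaw 63.07 turn 0.07 shift now [ 3.4  -4.21 -4.71] shift after turn [ 3.39 -4.21 -4.71] tcp [-0.1811 -0.2043  0.3769] tilt [-0.069  0.098 -0.993] q7 1.69
```

```bash
cat > path.py <<'E'
# path.py yaw-fixed waypoints "x,y,z ..." -> rows in cm (max 4.6/row)
import sys,numpy as np,math
from station import bot
from scipy.spatial.transform import Rotation as Ro
o=bot.get_obs(); w,x,y,z=o["tool_rot"]; R=Ro.from_quat([x,y,z,w]).as_matrix(); p=np.array(o["eef_pos"])
for a in sys.argv[1:]:
    t=np.array([float(v) for v in a.split(",")]); d=R.T@(t-p)*100; n=math.ceil(np.linalg.norm(d)/4.7); print(a,n,"x",(d/n).round(1)); p=t
E
python3 path.py " -.20,-.33,.4" " -.03,-.42,.4" .2,-.39,.4 .38,-.2,.4 .43,0,.4 .36,.24,.4 .2,.38,.4 0,.42,.4 " -.12,.34,.42"
```

```text
-.20,-.33,.4 3 x [-4.   1.2 -1.1]
 -.03,-.42,.4 5 x [-0.1  3.8 -0.4]
.2,-.39,.4 5 x [ 2.6  3.8 -0.3]
.38,-.2,.4 6 x [4.2 1.3 0.1]
.43,0,.4 5 x [ 4.  -0.9  0.3]
.36,.24,.4 6 x [ 3.  -2.8  0.5]
.2,.38,.4 5 x [ 1.  -4.1  0.5]
0,.42,.4 5 x [-1.1 -3.9  0.4]
 -.12,.34,.42 4 x [-3.1 -1.8 -0.5]
```

>>> carry_out --pt "-4 1.2 -1.1 0 1" --pt "-4 1.2 -1.1 0 1" --pt "-4 1.2 -1.1 0 1" --pt "-0.1 3.8 -0.4 0 1" --pt "-0.1 3.8 -0.4 0 1" --pt "-0.1 3.8 -0.4 0 1" --pt "-0.1 3.8 -0.4 0 1" --pt "-0.1 3.8 -0.4 0 1" --pt "2.6 3.8 -0.3 0 1" --pt "2.6 3.8 -0.3 0 1" --pt "2.6 3.8 -0.3 0 1" --pt "2.6 3.8 -0.3 0 1"

```text
t: 15.4
eef_pos: [0.1547, -0.3972, 0.4012]
tool_rot: [-0.059, 0.848, 0.526, -0.005]
contact_force: [0.8, -0.9, -0.4]
gripper_width: 0.999
grasp_force: 0.0
```

```bash
python3 st.py; python3 path.py .38,-.2,.4 .43,0,.4 .36,.24,.4 .2,.38,.4 0,.42,.4 " -.1,.32,.42"; python3 plan.py .38 -.2 .4 24
```

```text
{'t': 15.4, 'q': [2.058, 0.08, -1.051, 1.742, 0.079, 1.478, 0.532], 'eef_pos': [0.155, -0.397, 0.401], 'tool_rot': [-0.059, 0.848, 0.526, -0.005], 'contact_force': [0.802, -0.859, -0.401], 'gripper_width': 0.999, 'grasp_force': 0.0}
.38,-.2,.4 7 x [4.  1.6 0.1]
.43,0,.4 5 x [ 4.  -0.9  0.3]
.36,.24,.4 6 x [ 3.1 -2.8  0.5]
.2,.38,.4 5 x [ 1.1 -4.1  0.5]
0,.42,.4 5 x [-1.1 -3.9  0.4]
 -.1,.32,.42 4 x [-3.3 -1.2 -0.6]
yaw 63.43 turn 39.43 shift now [27.67 11.44  0.39] shift after turn [28.64 -8.74  0.39] tcp [ 0.1547 -0.3972  0.4012] tilt [-0.071  0.095 -0.993] q7 0.53
```

```bash
python3 path.py .33,-.47,.5 .45,-.6,.5 .51,-.68,.5 .57,-.76,.5
```

```text
.33,-.47,.5 5 x [ 0.4  3.6 -2.3]
.45,-.6,.5 4 x [-1.6  4.1 -0.5]
.51,-.68,.5 3 x [-1.5  3.  -0.4]
.57,-.76,.5 3 x [-1.5  3.  -0.4]
```

>>> carry_out --pt "0.4 3.6 -2.3 0 1" --pt "0.4 3.6 -2.3 0 1" --pt "0.4 3.6 -2.3 0 1" --pt "0.4 3.6 -2.3 0 1" --pt "0.4 3.6 -2.3 0 1" --pt "-1.6 4.1 -0.5 0 1" --pt "-1.6 4.1 -0.5 0 1" --pt "-1.6 4.1 -0.5 0 1"

```text
t: 16.2
eef_pos: [0.4213, -0.5702, 0.4951]
tool_rot: [-0.06, 0.848, 0.526, -0.005]
contact_force: [-14.5, 7.7, 1.1]
gripper_width: 1.0
grasp_force: 0.0
```

```bash
python3 st.py; python3 path.py .51,-.68,.5
```

```text
{'t': 16.2, 'q': [1.209, 0.63, -0.806, 0.847, 0.412, 1.916, 0.149], 'eef_pos': [0.421, -0.57, 0.495], 'tool_rot': [-0.06, 0.848, 0.526, -0.005], 'contact_force': [-14.49, 7.713, 1.072], 'gripper_width': 1.0, 'grasp_force': 0.0}
.51,-.68,.5 4 x [-1.5  3.2 -0.5]
```

>>> carry_out --pt "-0.7 1.5 -0.3 0 1" --pt "-0.7 1.5 -0.3 0 1" --pt "-0.7 1.5 -0.3 0 1" --pt "0 0 0 0 1"

```text
t: 16.6
eef_pos: [0.4411, -0.6018, 0.492]
tool_rot: [-0.066, 0.85, 0.522, -0.007]
contact_force: [-0.2, -0.2, -0.0]
gripper_width: 0.998
grasp_force: 0.0
```

```bash
python3 st.py; python3 plan.py .5 -.66 .5 24
```

```text
{'t': 16.6, 'q': [0.922, 0.646, -0.162, 0.718, 0.086, 1.915, 0.34], 'eef_pos': [0.441, -0.602, 0.492], 'tool_rot': [-0.066, 0.85, 0.522, -0.007], 'contact_force': [-0.199, -0.23, -0.025], 'gripper_width': 0.998, 'grasp_force': 0.0}
yaw 62.92 turn 38.92 shift now [-2.46  7.72 -1.89] shift after turn [ 2.94  7.55 -1.89] tcp [ 0.4411 -0.6018  0.492 ] tilt [-0.082  0.105 -0.991] q7 0.34
```

>>> carry_out --pt "0 0 -1.5 0 1" --pt "0 0 -1.5 0 1" --pt "0 0 -1.5 0 1" --pt "0 0 -1.5 0 1"

```text
t: 17.0
eef_pos: [0.4385, -0.5921, 0.5199]
tool_rot: [-0.054, 0.849, 0.526, -0.003]
contact_force: [0.1, 0.1, 0.5]
gripper_width: 1.003
grasp_force: 0.0
```

```bash
python3 st.py; python3 plan.py .5 -.66 .5 24
```

```text
{'t': 17.0, 'q': [0.748, 0.617, 0.263, 0.73, -0.159, 1.916, 0.465], 'eef_pos': [0.438, -0.592, 0.52], 'tool_rot': [-0.054, 0.849, 0.526, -0.003], 'contact_force': [0.052, 0.08, 0.477], 'gripper_width': 1.003, 'grasp_force': 0.0}
yaw 63.43 turn 39.43 shift now [-3.41  8.67  1.  ] shift after turn [2.87 8.87 1.  ] tcp [ 0.4385 -0.5921  0.5199] tilt [-0.061  0.088 -0.994] q7 0.47
```

>>> carry_out --pt "0 0 -2.5 0 1" --pt "0 0 -2.5 0 1" --pt "0 0 -2.5 0 1" --pt "0 0 -2.5 0 1" --pt "0 0 -2.5 0 1"

```text
t: 17.5
eef_pos: [0.4224, -0.5718, 0.5867]
tool_rot: [-0.008, 0.85, 0.526, 0.001]
contact_force: [-0.1, 0.0, 0.1]
gripper_width: 1.003
grasp_force: 0.0
```

```bash
python3 st.py; python3 plan.py .4 -.31 .2 22
```

```text
{'t': 17.5, 'q': [0.719, 0.522, 0.3, 0.736, -0.161, 1.915, 0.467], 'eef_pos': [0.422, -0.572, 0.587], 'tool_rot': [-0.008, 0.85, 0.526, 0.001], 'contact_force': [-0.083, 0.025, 0.088], 'gripper_width': 1.003, 'grasp_force': 0.0}
yaw 63.53 turn 41.53 shift now [ 22.02 -13.17  39.09] shift after turn [  7.75 -24.46  39.09] tcp [ 0.4224 -0.5718  0.5867] tilt [-0.007  0.015 -1.   ] q7 0.47
```

>>> carry_out --pt "0 0 2 8.5 1" --pt "0 0 2 8.5 1" --pt "0 0 2 8.5 1" --pt "0 0 2 8.5 1" --pt "0 0 2 8.5 1" --pt "0 0 2 8.5 1" --pt "0 0 2 8.5 1" --pt "0 0 0 1 1"

```text
t: 18.3
eef_pos: [0.4214, -0.5686, 0.4427]
tool_rot: [-0.01, 1.0, 0.026, -0.005]
contact_force: [0.8, 0.2, -1.1]
gripper_width: 0.998
grasp_force: 0.0
```

```bash
python3 st.py; python3 plan.py .4 -.31 .2 3; python3 path.py .46,-.3,.33 .46,.0095,.28
```

```text
{'t': 18.3, 'q': [0.564, 0.484, 0.484, 1.144, -0.22, 1.586, -0.518], 'eef_pos': [0.421, -0.569, 0.443], 'tool_rot': [-0.01, 1.0, 0.026, -0.005], 'contact_force': [0.817, 0.159, -1.109], 'gripper_width': 0.998, 'grasp_force': 0.0}
yaw 2.93 turn -0.07 shift now [ -0.57 -25.42  24.82] shift after turn [ -0.54 -25.42  24.82] tcp [ 0.4214 -0.5686  0.4427] tilt [-0.011  0.021 -1.   ] q7 -0.52
.46,-.3,.33 7 x [ 0.8 -3.8  1.7]
.46,.0095,.28 7 x [ 0.2 -4.4  0.8]
```

>>> carry_out --pt "0.8 -3.8 1.6 0 1" --pt "0.8 -3.8 1.6 0 1" --pt "0.8 -3.8 1.6 0 1" --pt "0.8 -3.8 1.6 0 1" --pt "0.8 -3.8 1.6 0 1" --pt "0.8 -3.8 1.6 0 1" --pt "0.8 -3.8 1.6 0 1" --pt "0.2 -4.4 0.8 0 1" --pt "0.2 -4.4 0.8 0 1" --pt "0.2 -4.4 0.8 0 1" --pt "0.2 -4.4 0.8 0 1" --pt "0.2 -4.4 0.8 0 1"

```text
t: 19.5
eef_pos: [0.4612, -0.0771, 0.3029]
tool_rot: [-0.008, 1.0, 0.028, -0.002]
contact_force: [0.7, -0.6, -1.0]
gripper_width: 0.998
grasp_force: 0.0
```

>>> carry_out --pt "0.2 -4.2 0.8 0 1" --pt "0.2 -4.2 0.8 0 1" --pt "0 0 0 0 1" --pt "0 0 0 0 1"

```text
t: 19.9
eef_pos: [0.4608, 0.0063, 0.2879]
tool_rot: [-0.008, 1.0, 0.029, -0.003]
contact_force: [0.6, -0.6, 0.9]
gripper_width: 0.998
grasp_force: 0.0
```

```bash
python3 st.py; python3 plan.py .496 .0095 .09 3; python3 path.py .46,.0095,.09 .496,.0095,.09
```

```text
{'t': 19.9, 'q': [-0.243, 0.063, 0.112, 1.976, -0.027, 1.107, -1.632], 'eef_pos': [0.461, 0.006, 0.288], 'tool_rot': [-0.008, 1.0, 0.029, -0.003], 'contact_force': [0.608, -0.578, 0.88], 'gripper_width': 0.998, 'grasp_force': 0.0}
yaw 3.3 turn 0.3 shift now [ 3.64  0.22 19.77] shift after turn [ 3.64  0.2  19.77] tcp [0.4608 0.0063 0.2879] tilt [-0.006  0.017 -1.   ] q7 -1.63
.46,.0095,.09 5 x [0. 0. 4.]
.496,.0095,.09 1 x [ 3.6  0.2 -0. ]
```

>>> carry_out --pt "0 0 4 0 1" --pt "0 0 4 0 1" --pt "0 0 4 0 1" --pt "0 0 4 0 1" --pt "0 0 2.8 0 1" --pt "0 0 1 0 1" --pt "1 0 0 0 1" --pt "1 0 0 0 1" --pt "1 0 0 0 1" --pt "0.6 0 0 0 1" --pt "0 0 0 0 1"

```text
t: 21.0
eef_pos: [0.4962, 0.0112, 0.0893]
tool_rot: [-0.009, 1.0, 0.027, -0.003]
contact_force: [-0.3, -0.3, -0.4]
gripper_width: 0.998
grasp_force: 0.0
```

```bash
python3 st.py; python3 plan.py .496 .0095 .09 3;  python3 snap.py 2
python3 - <<'E'
import cv2,numpy as np
a=cv2.imread("pics/side_2.png")[120:270,200:360]; b=cv2.imread("pics/top_2.png")[190:330,260:400]
a=cv2.resize(a,None,fx=2.5,fy=2.5,interpolation=2); b=cv2.resize(b,(375,375),interpolation=2)
cv2.imwrite("pics/c3.png",np.hstack([a,b]))
E
```

```text
{'t': 21.0, 'q': [-0.214, 0.387, 0.094, 2.099, -0.086, 0.663, -1.577], 'eef_pos': [0.496, 0.011, 0.089], 'tool_rot': [-0.009, 1.0, 0.027, -0.003], 'contact_force': [-0.293, -0.302, -0.376], 'gripper_width': 0.998, 'grasp_force': 0.0}
yaw 3.04 turn 0.04 shift now [-0.03  0.17 -0.08] shift after turn [-0.03  0.17 -0.08] tcp [0.4962 0.0112 0.0893] tilt [-0.006  0.017 -1.   ] q7 -1.58
{'t': 21.1, 'q': [-0.214, 0.386, 0.093, 2.102, -0.086, 0.663, -1.577], 'eef_pos': [0.494, 0.011, 0.089], 'tool_rot': [-0.009, 1.0, 0.026, -0.004], 'contact_force': [-0.236, -0.386, 0.109], 'gripper_width': 0.999, 'grasp_force': 0.0} 0.0187
```

View pics/c3.png

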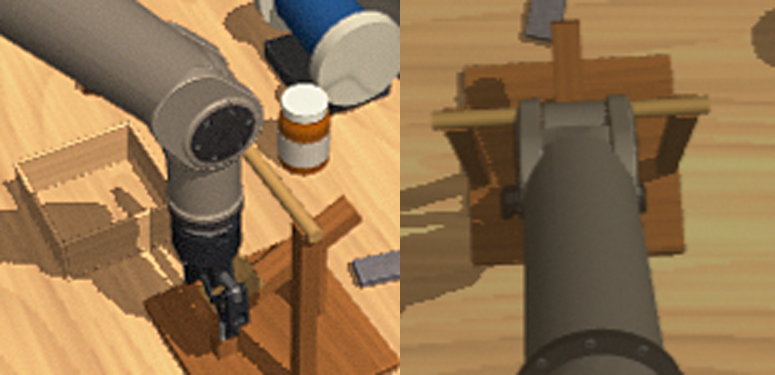

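The fingers straddle the offcut's low end at about (230,300) in the left panel, with no contact force. Closing now.

>>> carry_out --pt "0 0.1 0 0 -1" --pt "0 0 0 0 -1" --pt "0 0 0 0 -1" --pt "0 0 0 0 -1" --pt "0 0 0 0 -1" --pt "0 0 0 0 -1" --pt "0 0 0 0 -1" --force 50

```text
t: 21.8
eef_pos: [0.494, 0.0099, 0.0885]
tool_rot: [-0.009, 1.0, 0.026, -0.004]
contact_force: [-3.5, -0.7, 6.0]
gripper_width: 0.461
grasp_force: 48.6
```

```bash
python3 st.py; python3 path.py .49,.01,.15 .44,.02,.17 .42,.29,.17 .425,.29,.035
```

```text
{'t': 21.8, 'q': [-0.212, 0.386, 0.094, 2.102, -0.086, 0.663, -1.575], 'eef_pos': [0.494, 0.01, 0.089], 'tool_rot': [-0.009, 1.0, 0.026, -0.004], 'contact_force': [-3.503, -0.707, 5.978], 'gripper_width': 0.461, 'grasp_force': 48.58}
.49,.01,.15 2 x [-0.2 -0.1 -3.1]
.44,.02,.17 2 x [-2.5 -0.6 -1. ]
.42,.29,.17 6 x [-0.1 -4.5  0.1]
.425,.29,.035 3 x [0.2 0.1 4.5]
```

>>> carry_out --pt "0 0 -1 0 -1" --pt "0 0 -2 0 -1" --pt "0 0 -3 0 -1" --pt "-2 0 -1.5 0 -1" --pt "-2.5 -0.5 -0.5 0 -1" --pt "-1.5 -4 0 0 -1" --pt "-0.2 -4.5 0 0 -1" --pt "-0.2 -4.5 0 0 -1" --pt "-0.1 -4.5 0 0 -1" --pt "0 -4.5 0 0 -1" --pt "0 -4 0 0 -1" --pt "0 -1.5 0 0 -1"

```text
t: 23.0
eef_pos: [0.4146, 0.2897, 0.1745]
tool_rot: [-0.01, 1.0, 0.029, -0.003]
contact_force: [-0.7, -0.1, -0.5]
gripper_width: 0.456
grasp_force: 49.1
```

```bash
python3 st.py; python3 path.py .425,.29,.035
```

```text
{'t': 23.0, 'q': [-0.656, 0.268, -0.076, 2.012, 0.001, 0.855, -2.242], 'eef_pos': [0.415, 0.29, 0.174], 'tool_rot': [-0.01, 1.0, 0.029, -0.003], 'contact_force': [-0.691, -0.131, -0.472], 'gripper_width': 0.456, 'grasp_force': 49.059}
.425,.29,.035 3 x [0.4 0.1 4.6]
```

>>> carry_out --pt "0.5 0 3.5 0 -1" --pt "0.4 0 4 0 -1" --pt "0.2 0 3.5 0 -1" --pt "0 0 2 0 -1" --pt "0 0 0.3 0 -1" --pt "0 0 0 0 0.5" --pt "0 0 0 0 1" --pt "0 0 0 0 1" --pt "0 0 0 0 1" --pt "0 0 -2 0 1" --pt "0 0 -4 0 1" --pt "0 0 -4.5 0 1"

```text
t: 24.2
eef_pos: [0.4254, 0.2853, 0.1464]
tool_rot: [-0.008, 1.0, 0.026, -0.005]
contact_force: [1.0, 0.5, -0.4]
gripper_width: 1.002
grasp_force: 0.0
```

>>> carry_out --pt "0 0 -4.5 0 1" --pt "0 0 -3 0 1" --pt "0 4.5 0 0 1" --pt "0 4.5 0 0 1" --pt "0 4.5 0 0 1"

```text
t: 24.7
eef_pos: [0.4339, 0.1484, 0.2192]
tool_rot: [-0.009, 1.0, 0.027, -0.003]
contact_force: [1.1, -0.9, -0.0]
gripper_width: 1.003
grasp_force: 0.0
```

```bash
python3 snap.py 3
python3 - <<'E'
import cv2,numpy as np
a=cv2.imread("pics/side_3.png")[150:260,180:340]; b=cv2.imread("pics/top_3.png")[230:340,170:450]
a=cv2.resize(a,None,fx=2,fy=2,interpolation=2); b=cv2.resize(b,None,fx=2,fy=2,interpolation=2)
c=np.zeros((440,560,3),np.uint8); c[:220,:320]=a; c[220:,:560]=b; cv2.imwrite("pics/c4.png",c)
E
```

```text
{'t': 24.8, 'q': [-0.459, 0.133, 0.017, 2.069, -0.024, 0.941, -1.955], 'eef_pos': [0.434, 0.143, 0.219], 'tool_rot': [-0.008, 1.0, 0.022, -0.004], 'contact_force': [-0.195, 0.844, 0.328], 'gripper_width': 0.998, 'grasp_force': 0.0} 0.0187
```

View pics/c4.png

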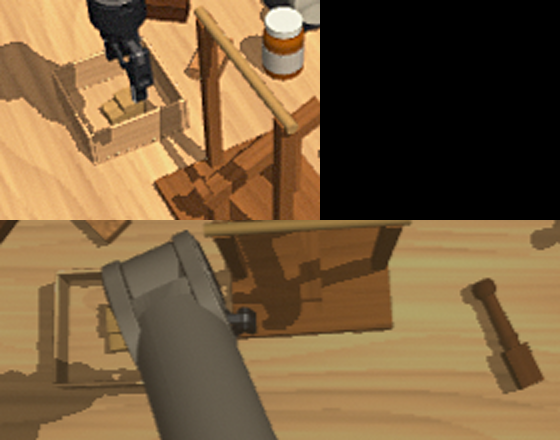

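The offcut lies in the bin, around (118,330) in the lower panel. The rail is empty and the leg hasn't moved. Next is the leg.

```bash
python3 path.py .425,0,.22 .39,-.3125,.15
```

```text
.425,0,.22 4 x [-0.4  3.6 -0.1]
.39,-.3125,.15 7 x [-0.7  4.5  0.9]
```

>>> carry_out --pt "-0.4 3.6 0 0 1" --pt "-0.4 3.6 0 0 1" --pt "-0.4 3.6 0 0 1" --pt "-0.4 3.6 0 0 1" --pt "-0.7 4.4 0.4 0 1" --pt "-0.7 4.4 0.4 0 1" --pt "-0.7 4.4 0.4 0 1" --pt "-0.7 4.4 0.9 0 1" --pt "-0.7 4.4 0.9 0 1" --pt "-0.7 4.4 0.9 0 1" --pt "-0.7 4.4 0.9 0 1"

```text
t: 25.9
eef_pos: [0.3926, -0.3056, 0.1632]
tool_rot: [-0.008, 1.0, 0.027, -0.003]
contact_force: [0.7, 0.2, 0.6]
gripper_width: 1.0
grasp_force: 0.0
```

>>> carry_out --pt "0 0 0 -7 1" --pt "0 0 0 -7 1" --pt "0 0 0 -6.5 1" --pt "0 0 0 0 1" --pt "0 0 0 0 1"

```text
t: 26.4
eef_pos: [0.3927, -0.304, 0.1632]
tool_rot: [-0.009, 0.979, 0.203, -0.002]
contact_force: [0.4, 1.1, -0.2]
gripper_width: 1.003
grasp_force: 0.0
```

```bash
python3 st.py; python3 plan.py .39 -.3125 .002 23.5; python3 snap.py 4
python3 - <<'E'
import cv2
a=cv2.imread("pics/side_4.png")[280:400,250:400]
cv2.imwrite("pics/c5.png",cv2.resize(a,None,fx=4,fy=4,interpolation=2))
E
```

```text
{'t': 26.4, 'q': [0.271, 0.283, 0.319, 2.048, -0.131, 0.844, -0.496], 'eef_pos': [0.393, -0.304, 0.163], 'tool_rot': [-0.009, 0.979, 0.203, -0.002], 'contact_force': [0.436, 1.134, -0.182], 'gripper_width': 1.003, 'grasp_force': 0.0}
yaw 23.37 turn -0.13 shift now [-0.58  0.97 16.11] shift after turn [-0.59  0.97 16.11] tcp [ 0.3927 -0.304   0.1632] tilt [-0.008  0.017 -1.   ] q7 -0.5
{'t': 26.5, 'q': [0.271, 0.283, 0.32, 2.049, -0.131, 0.844, -0.495], 'eef_pos': [0.393, -0.304, 0.163], 'tool_rot': [-0.009, 0.979, 0.203, -0.002], 'contact_force': [0.568, -1.183, 0.309], 'gripper_width': 0.999, 'grasp_force': 0.0} 0.0187
```

View pics/c5.png

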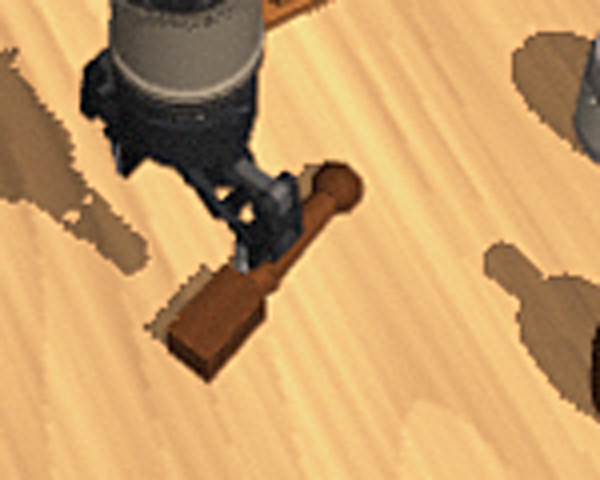

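The leg lies under the gripper, with the block's near top edge at about (170,338)–(210,358) and the bun at (338,187) in the crop. I'll cross-check with the side camera.

Run:
```python
from geo import *
U=lambda a:np.array(a)/4+[250,280]
print(cast("side",U([(169,336),(211,357),(190,347)]),[0,0,.036]).round(4)); b=cast("side",U([(338,188)]),[0,0,.018]); print(b.round(4))
```

```text
[[ 0.3742 -0.3102  0.036 ]
 [ 0.3921 -0.3347  0.036 ]
 [ 0.3831 -0.3228  0.036 ]]
[[ 0.5249 -0.2555  0.018 ]]
```

>>> carry_out --pt "-0.1 0.4 2.5 -0.9 1" --pt "-0.1 0.4 3 0 1" --pt "-0.1 0.4 3 0 1" --pt "0 0.1 2 0 1" --pt "0 0 0 0 1" --pt "0 0 0 0 1"

```text
t: 27.1
eef_pos: [0.3942, -0.3155, 0.058]
tool_rot: [-0.009, 0.977, 0.211, -0.002]
contact_force: [0.2, -0.5, 0.6]
gripper_width: 1.002
grasp_force: 0.0
```

```bash
python3 plan.py .394 -.3145 .002 24.3
```

```text
yaw 24.38 turn 0.08 shift now [0.03 0.01 5.6 ] shift after turn [0.03 0.01 5.6 ] tcp [ 0.3942 -0.3155  0.058 ] tilt [-0.009  0.017 -1.   ] q7 -0.38
```

>>> carry_out --pt "0 0 2 0 1" --pt "0 0 2 0 1" --pt "0 0 1.3 0 1" --pt "0 0 0.2 0 1" --pt "0 0 0 0 1" --pt "0 0 0 0 -1" --pt "0 0 0 0 -1" --pt "0 0 0 0 -1" --pt "0 0 0 0 -1" --pt "0 0 0 0 -1" --pt "0 0 0 0 -1" --pt "0 0 0 0 -1" --force 40

```text
t: 28.3
eef_pos: [0.3939, -0.3146, 0.0034]
tool_rot: [-0.009, 0.977, 0.212, -0.002]
contact_force: [-1.2, 2.2, 7.4]
gripper_width: 0.421
grasp_force: 39.5
```

```bash
python3 st.py
```

```text
{'t': 28.3, 'q': [0.383, 0.566, 0.218, 2.113, -0.264, 0.504, -0.343], 'eef_pos': [0.394, -0.315, 0.003], 'tool_rot': [-0.009, 0.977, 0.212, -0.002], 'contact_force': [-1.157, 2.193, 7.448], 'gripper_width': 0.421, 'grasp_force': 39.47}
```

>>> carry_out --pt "0 0 -1 0 -1" --pt "0 0 -3 0 -1" --pt "0 0 -4 0 -1" --pt "0 0 -4 0 -1" --pt "0 0 -4 0 -1" --pt "0 0 -3.5 0 -1" --pt "0 0 -2 0 -1" --pt "0 0 -0.5 0 -1" --pt "0 0 0 0 -1"

```text
t: 29.2
eef_pos: [0.3955, -0.3182, 0.223]
tool_rot: [-0.009, 0.977, 0.212, -0.002]
contact_force: [-0.7, 0.6, -2.7]
gripper_width: 0.416
grasp_force: 40.4
```

```bash
python3 st.py; python3 path.py .385,-.22,.22 .385,-.11,.22; python3 plan.py .4 0 .22 3
```

```text
{'t': 29.2, 'q': [0.262, 0.222, 0.349, 1.967, -0.102, 0.984, -0.483], 'eef_pos': [0.395, -0.318, 0.223], 'tool_rot': [-0.009, 0.977, 0.212, -0.002], 'contact_force': [-0.697, 0.621, -2.705], 'gripper_width': 0.416, 'grasp_force': 40.449}
.385,-.22,.22 3 x [ 1.  -3.1  0.2]
.385,-.11,.22 3 x [ 1.5 -3.3  0.1]
yaw 24.43 turn 21.43 shift now [ 13.57 -28.77   0.83] shift after turn [  2.12 -31.74   0.83] tcp [ 0.3955 -0.3182  0.223 ] tilt [-0.007  0.017 -1.   ] q7 -0.48
```

>>> carry_out --pt "0.3 -1.5 0 0 -1" --pt "0.7 -2.6 0.2 0 -1" --pt "1 -2.8 0.2 0 -1" --pt "1.2 -2.8 0.1 0 -1" --pt "1.3 -2.8 0.1 0 -1" --pt "1.3 -2.8 0.1 0 -1" --pt "1.3 -2.8 0 0 -1" --pt "0.5 -1 0 0 -1" --pt "0 0 0 0 -1"

```text
t: 30.1
eef_pos: [0.385, -0.1116, 0.2181]
tool_rot: [-0.01, 0.977, 0.213, -0.003]
contact_force: [0.3, -0.3, -0.7]
gripper_width: 0.417
grasp_force: 40.5
```

```bash
python3 st.py; python3 plan.py .385 .005 .22 3; python3 snap.py 5
python3 - <<'E'
import cv2,numpy as np
a=cv2.imread("pics/side_5.png")[120:320,180:400]; b=cv2.imread("pics/top_5.png")[190:350,260:430]
a=cv2.resize(a,(440,400),interpolation=2); b=cv2.resize(b,(340,320),interpolation=2)
c=np.zeros((400,780,3),np.uint8); c[:,:440]=a; c[:320,440:]=b; cv2.imwrite("pics/c6.png",c)
E
```

```text
{'t': 30.1, 'q': [-0.027, 0.034, 0.171, 2.181, -0.026, 0.94, -0.982], 'eef_pos': [0.385, -0.112, 0.218], 'tool_rot': [-0.01, 0.977, 0.213, -0.003], 'contact_force': [0.319, -0.286, -0.724], 'gripper_width': 0.417, 'grasp_force': 40.463}
yaw 24.61 turn 21.61 shift now [ 4.86e+00 -1.06e+01  1.00e-02] shift after turn [ 6.100e-01 -1.164e+01  1.000e-02] tcp [ 0.385  -0.1116  0.2181] tilt [-0.011  0.017 -1.   ] q7 -0.98
{'t': 30.2, 'q': [-0.025, 0.034, 0.174, 2.18, -0.026, 0.94, -0.981], 'eef_pos': [0.385, -0.114, 0.219], 'tool_rot': [-0.009, 0.977, 0.211, -0.003], 'contact_force': [-0.239, -0.362, -0.857], 'gripper_width': 0.417, 'grasp_force': 40.465} 0.0187
```

View pics/c6.png

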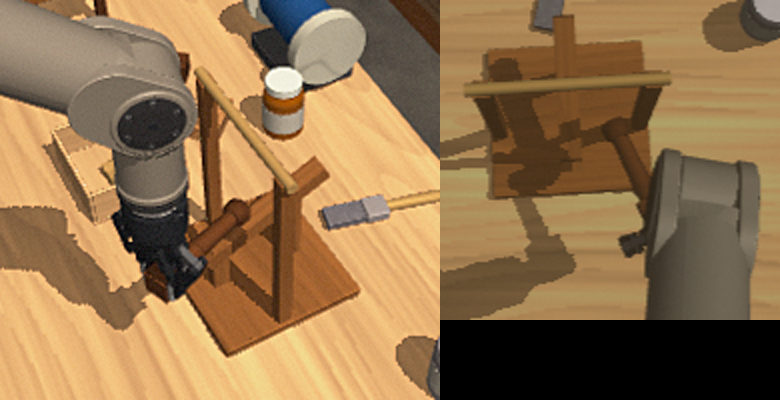

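The leg is level in the grip. Its bun is at (238,210) left and (618,130) right, between the posts and below the tie bar. I'll turn it in line with the rail.

>>> carry_out --pt "0.7 -1.6 0 3.6 -1" --pt "0.6 -1.8 0 3.6 -1" --pt "0.4 -1.9 0 3.6 -1" --pt "0.3 -2 0 3.6 -1" --pt "0.2 -2 0 3.6 -1" --pt "0.1 -2 0 3.6 -1" --pt "0 0 0 0 -1" --pt "0 0 0 0 -1"

```text
t: 31.0
eef_pos: [0.3784, 0.0019, 0.221]
tool_rot: [-0.008, 1.0, 0.024, -0.004]
contact_force: [-0.6, -1.0, -1.6]
gripper_width: 0.418
grasp_force: 40.5
```

```bash
python3 st.py; python3 plan.py .498 .0065 .215 3
```

```text
{'t': 31.0, 'q': [-0.181, -0.008, 0.026, 2.216, -0.022, 0.94, -1.664], 'eef_pos': [0.378, 0.002, 0.221], 'tool_rot': [-0.008, 1.0, 0.024, -0.004], 'contact_force': [-0.627, -0.997, -1.558], 'gripper_width': 0.418, 'grasp_force': 40.474}
yaw 2.81 turn -0.19 shift now [11.97  0.13  0.5 ] shift after turn [11.97  0.17  0.5 ] tcp [0.3784 0.0019 0.221 ] tilt [-0.009  0.017 -1.   ] q7 -1.66
```

>>> carry_out --pt "1 0 0 0 -1" --pt "2 0 0 0 -1" --pt "2.2 0 0 0 -1" --pt "2.2 0.1 0 0 -1" --pt "2.2 0 0 0 -1" --pt "1.6 0 0 0 -1" --pt "0.7 0 0 0 -1" --pt "0 0 0 0 -1" --pt "0 0 0 0 -1"

```text
t: 31.9
eef_pos: [0.4966, 0.0073, 0.22]
tool_rot: [-0.008, 1.0, 0.024, -0.005]
contact_force: [-0.6, 0.2, -1.2]
gripper_width: 0.417
grasp_force: 40.5
```

```bash
python3 st.py; python3 plan.py .498 .0065 .18 3;  python3 snap.py 6
```

```text
{'t': 31.9, 'q': [-0.173, 0.201, 0.05, 1.982, -0.034, 0.967, -1.626], 'eef_pos': [0.497, 0.007, 0.22], 'tool_rot': [-0.008, 1.0, 0.024, -0.005], 'contact_force': [-0.605, 0.206, -1.185], 'gripper_width': 0.417, 'grasp_force': 40.457}
yaw 2.79 turn -0.21 shift now [0.17 0.16 3.99] shift after turn [0.17 0.16 3.99] tcp [0.4966 0.0073 0.22  ] tilt [-0.009  0.017 -1.   ] q7 -1.63
{'t': 32.0, 'q': [-0.173, 0.2, 0.05, 1.983, -0.034, 0.966, -1.626], 'eef_pos': [0.496, 0.008, 0.22], 'tool_rot': [-0.009, 1.0, 0.024, -0.004], 'contact_force': [-0.471, -0.466, -1.872], 'gripper_width': 0.415, 'grasp_force': 40.455} 0.0187
```

Run:
```python
import cv2
a=cv2.imread("pics/side_6.png")[120:300,190:390]
cv2.imwrite("pics/c7.png",cv2.resize(a,None,fx=3,fy=3,interpolation=2))
```

```text
(no output)
```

View pics/c7.png

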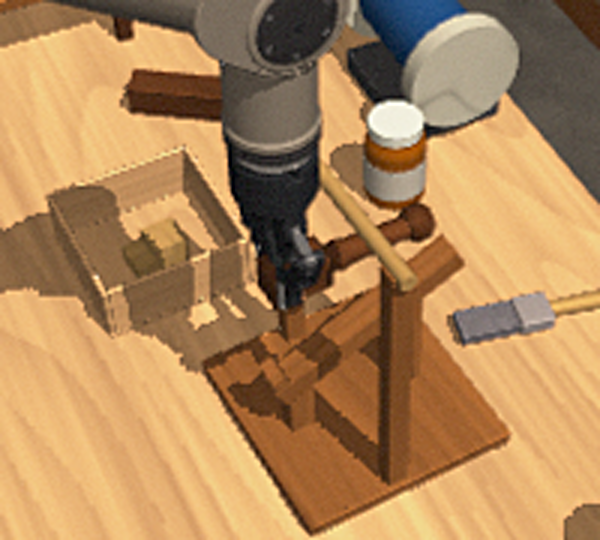

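The leg is under the tie bar and above the rail, with its bun at (415,222) and block at (290,270). Now I'll lower it until the bun meets the rail, with a lighter grip so the leg can pivot.

>>> carry_out --pt "0.2 0.1 0.8 0 -1" --pt "0 0 1 0 -1" --pt "0 0 1 0 -1" --pt "0 0 0.8 0 -1" --pt "0 0 0.5 0 -1" --pt "0 0 0.5 0 -1" --pt "0 0 0.5 0 -1" --pt "0 0 0 0 -1" --force 25

```text
t: 32.8
eef_pos: [0.4986, 0.0082, 0.1688]
tool_rot: [-0.009, 1.0, 0.025, -0.004]
contact_force: [-1.4, 1.6, -0.0]
gripper_width: 0.414
grasp_force: 33.3
```

>>> carry_out --pt "0 0 0.5 0 -1" --pt "0 0 0.5 0 -1" --pt "0 0 0.5 0 -1" --pt "0 0 0 0 -1"

```text
t: 33.2
eef_pos: [0.4985, 0.0081, 0.1536]
tool_rot: [-0.009, 1.0, 0.025, -0.004]
contact_force: [-1.4, 1.9, 0.1]
gripper_width: 0.418
grasp_force: 33.6
```

```bash
python3 st.py; python3 plan.py .498 .0065 .11 3
```

```text
{'t': 33.2, 'q': [-0.168, 0.29, 0.045, 2.043, -0.042, 0.816, -1.617], 'eef_pos': [0.498, 0.008, 0.154], 'tool_rot': [-0.009, 1.0, 0.025, -0.004], 'contact_force': [-1.383, 1.948, 0.11], 'gripper_width': 0.418, 'grasp_force': 33.582}
yaw 2.83 turn -0.17 shift now [-0.02  0.24  4.36] shift after turn [-0.02  0.24  4.36] tcp [0.4985 0.0081 0.1536] tilt [-0.009  0.017 -1.   ] q7 -1.62
```

>>> carry_out --pt "0 0.15 0.5 0 -1" --pt "0 0 0.6 0 -1" --pt "0 0 0.6 0 -1" --pt "0 0 0.6 0 -1" --pt "0 0 0.5 0 -1" --pt "0 0 0.4 0 -1" --pt "0 0 0.3 0 -1" --pt "0 0 0 0 -1" --force 25

```text
t: 34.0
eef_pos: [0.4982, 0.0071, 0.1188]
tool_rot: [-0.008, 1.0, 0.025, -0.004]
contact_force: [-0.3, -1.2, 1.2]
gripper_width: 0.419
grasp_force: 34.7
```

```bash
python3 st.py; python3 plan.py .498 .0065 .108 3
```

```text
{'t': 34.0, 'q': [-0.162, 0.342, 0.041, 2.071, -0.047, 0.737, -1.61], 'eef_pos': [0.498, 0.007, 0.119], 'tool_rot': [-0.008, 1.0, 0.025, -0.004], 'contact_force': [-0.322, -1.225, 1.223], 'gripper_width': 0.419, 'grasp_force': 34.73}
yaw 2.81 turn -0.19 shift now [-0.01  0.08  1.08] shift after turn [-0.01  0.08  1.08] tcp [0.4982 0.0071 0.1188] tilt [-0.009  0.017 -1.   ] q7 -1.61
```

>>> carry_out --pt "0 0 0.3 0 -1" --pt "0 0 0.3 0 -1" --pt "0 0 0.2 0 -1" --pt "0 0 0 0 -1" --force 25

```text
t: 34.4
eef_pos: [0.4983, 0.0074, 0.111]
tool_rot: [-0.009, 1.0, 0.025, -0.004]
contact_force: [-0.1, 0.3, 1.5]
gripper_width: 0.419
grasp_force: 35.2
```

>>> carry_out --pt "0 0 0.2 0 -1" --pt "0 0 0 0 -1"

```text
t: 34.6
eef_pos: [0.4983, 0.0075, 0.1091]
tool_rot: [-0.009, 1.0, 0.025, -0.004]
contact_force: [0.4, -0.3, 1.3]
gripper_width: 0.417
grasp_force: 35.3
```

>>> carry_out --pt "0 0 0.2 0 -1" --pt "0 0 0 0 -1"

```text
t: 34.8
eef_pos: [0.4985, 0.0075, 0.1074]
tool_rot: [-0.009, 1.0, 0.025, -0.004]
contact_force: [0.2, -0.5, 4.1]
gripper_width: 0.416
grasp_force: 35.5
```

>>> carry_out --pt "0 0 0.2 0 -1" --pt "0 0 0 0 -1"

```text
t: 35.0
eef_pos: [0.4986, 0.0076, 0.1073]
tool_rot: [-0.009, 1.0, 0.025, -0.004]
contact_force: [-6.7, 0.4, 26.4]
gripper_width: 0.417
grasp_force: 38.2
```

>>> carry_out --pt "-0.2 0 0.1 0 -1" --pt "0 0 0 0 -1"

```text
t: 35.2
eef_pos: [0.4986, 0.0076, 0.1072]
tool_rot: [-0.009, 1.0, 0.025, -0.002]
contact_force: [-3.5, -0.1, 27.6]
gripper_width: 0.42
grasp_force: 38.6
```

>>> carry_out --pt "0 0 -0.25 0 -1" --pt "0 0 0 0 -1"

```text
t: 35.4
eef_pos: [0.4977, 0.0076, 0.1075]
tool_rot: [-0.009, 1.0, 0.025, -0.003]
contact_force: [3.6, 0.4, 4.3]
gripper_width: 0.418
grasp_force: 35.6
```

>>> carry_out --pt "-0.2 0 0.05 0 -1" --pt "0 0 0 0 -1"

```text
t: 35.6
eef_pos: [0.4976, 0.0076, 0.1074]
tool_rot: [-0.009, 1.0, 0.025, -0.001]
contact_force: [6.6, -0.9, 6.1]
gripper_width: 0.414
grasp_force: 35.9
```

>>> carry_out --pt "-0.2 0 0.05 0 -1" --pt "0 0 0 0 -1"

```text
t: 35.8
eef_pos: [0.4976, 0.0076, 0.1075]
tool_rot: [-0.009, 1.0, 0.025, 0.001]
contact_force: [11.5, -0.1, 4.4]
gripper_width: 0.416
grasp_force: 35.6
```

>>> carry_out --pt "0.2 0 0 0 -1" --pt "0 0 0 0 -0.1" --pt "0 0 0 0 0" --pt "0 0 0 0 0.2" --pt "0 0 0 0 0.5" --pt "0 0 0 0 0.9" --pt "0 0 0 0 1" --pt "0 0 0 0 1"

```text
t: 36.6
eef_pos: [0.4943, 0.0073, 0.1058]
tool_rot: [-0.009, 1.0, 0.025, -0.004]
contact_force: [-0.0, -0.1, -0.2]
gripper_width: 1.001
grasp_force: 0.0
```

>>> carry_out --pt "0 0 -1 0 1" --pt "0 0 -2 0 1" --pt "0 0 -3 0 1" --pt "0 0 -3 0 1" --pt "-2 0 -2 0 1" --pt "-3 0 0 0 1" --pt "-3 0 0 0 1" --pt "0 -4 0 0 1" --pt "0 -4.5 0 0 1" --pt "0 -4.5 0 0 1" --pt "0 -4.5 0 0 1" --pt "0 -4.5 0 0 1"

```text
t: 37.8
eef_pos: [0.4043, 0.2229, 0.2213]
tool_rot: [-0.009, 1.0, 0.024, -0.003]
contact_force: [1.7, 0.6, 0.7]
gripper_width: 0.998
grasp_force: 0.0
```

```bash
python3 st.py; python3 snap.py 7
python3 - <<'E'
import cv2,numpy as np
from geo import *
a=cv2.imread("pics/top_7.png").astype(int); b=cv2.imread("pics/top_3.png").astype(int)
d=np.abs(a-b).sum(2)[195:300,290:365]
# predicted leg silhouette points vs observed difference region
p=np.load("stand.npy"); c,s=np.cos(np.radians(25)),np.sin(np.radians(25))
def rw(r):
    x=r[0]*c-r[2]*s; z=.1+r[0]*s+r[2]*c; A=p[2]; return [p[0]+x*np.cos(A)-r[1]*np.sin(A), p[1]+x*np.sin(A)+r[1]*np.cos(A), z]
print("butt top corners, tip-centre, neck L/R predicted:",proj("top",[rw([0,.018,.036]),rw([0,-.018,.036]),rw([.06,.018,.036]),rw([.06,-.018,.036]),rw([.16,.018,.018]),rw([.16,-.018,.018])]).round(1).tolist())
for r in range(198,296,3):
    x=np.where(d[r-195]>60)[0]; print(r,(x.min()+290,x.max()+290,len(x)) if len(x) else None,end="; ")
E
```

```text
{'t': 37.8, 'q': [-0.471, 0.143, -0.169, 2.049, 0.007, 0.946, -2.165], 'eef_pos': [0.404, 0.223, 0.221], 'tool_rot': [-0.009, 1.0, 0.024, -0.003], 'contact_force': [1.684, 0.55, 0.688], 'gripper_width': 0.998, 'grasp_force': 0.0}
{'t': 37.9, 'q': [-0.474, 0.146, -0.174, 2.046, 0.006, 0.945, -2.163], 'eef_pos': [0.404, 0.228, 0.222], 'tool_rot': [-0.01, 1.0, 0.029, -0.003], 'contact_force': [0.419, 0.343, -0.806], 'gripper_width': 1.0, 'grasp_force': 0.0} 0.0187
butt top corners, tip-centre, neck L/R predicted: [[319.6, 272.7], [332.6, 272.1], [318.6, 251.8], [331.7, 251.1], [316.8, 214.6], [330.0, 214.0]]
198 None; 201 None; 204 None; 207 None; 210 None; 213 (np.int64(318), np.int64(329), 12); 216 (np.int64(317), np.int64(329), 13); 219 (np.int64(318), np.int64(328), 11); 222 (np.int64(319), np.int64(327), 9); 225 (np.int64(319), np.int64(327), 9); 228 (np.int64(319), np.int64(323), 5); 231 None; 234 None; 237 (np.int64(320), np.int64(328), 9); 240 (np.int64(320), np.int64(328), 9); 243 (np.int64(320), np.int64(329), 10); 246 (np.int64(320), np.int64(329), 10); 249 (np.int64(319), np.int64(331), 13); 252 (np.int64(319), np.int64(331), 3); 255 (np.int64(294), np.int64(294), 1); 258 (np.int64(295), np.int64(295), 1); 261 (np.int64(294), np.int64(329), 6); 264 (np.int64(295), np.int64(331), 10); 267 (np.int64(321), np.int64(331), 7); 270 None; 273 (np.int64(294), np.int64(327), 15); 276 (np.int64(290), np.int64(302), 9); 279 (np.int64(290), np.int64(302), 8); 282 (np.int64(290), np.int64(300), 8); 285 (np.int64(290), np.int64(297), 8); 288 None; 291 None; 294 None;
```

The measured leg silhouette matches the predicted seated pose to within about 1 px. The bun covers columns 317–329 against a predicted 317–330, and the block-to-neck step is at row 251. I'll settle the arm and hand in.

>>> carry_out --pt "0 0 0 0 1" --pt "0 0 0 0 1" --pt "0 0 0 0 1"

```text
t: 38.2
eef_pos: [0.4048, 0.2197, 0.2203]
tool_rot: [-0.008, 1.0, 0.023, -0.004]
contact_force: [0.1, 0.1, 0.5]
gripper_width: 1.002
grasp_force: 0.0
```

```bash
python3 -c "
from station import bot;print(bot.hand_in())"
```

```text
the job is handed in; nothing more can be done
None
```

The offcut is in the bin and the leg rests on the rail against the foot stop, in line to within about 1 px in the top view; I handed the job in at about 38 s and it returned no verdict.

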